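Pack the last domino and close the box

TASK

Pack up the dominoes: lay the one left on the table pips up, squarely on top of the shorter stack in the pine box, so that both stacks are three high, without disturbing the other dominoes. Then put the lift-off lid on the box, its brass stud on the same side as the box's brass hook, so that it sits fully home and flat all round. Leave the tumbler, the ashtray and the bottle alone.

Things in the scene. Friction and masses are not known exactly. Their poses are not given: they have to be found in the camera images.
- box: open pine box, fixed to the table, outer 124 (its x) x 154 (its y) x 46 mm high, walls and floor 7 mm thick (inside 110 x 140 x 39 mm deep); origin at the centre of its underside, z up. Its +x face, away from the robot, carries a brass hook. Inside, two stacks of dominoes side by side along its y, centred 31 mm either side of the middle, long sides along y; which side is the shorter one varies
- box_rim (a point): centre of the box's mouth, level with the top of its rim, 46 mm over the table; axes as the box. The stack of three ends 9 mm below it, the stack of two 19 mm. Free beside each stack: about 42 mm to the walls at +x and -x, 12 mm to the other stack, 14 mm to the end wall
- box_hook (a point): the brass hook, 66 mm from the box's middle along its +x, 15 mm below the rim
- lid: loose pine lid lying right way up on the table, about 0.13 kg; origin at the middle of its lowest level (underside of two battens), z up. Panel 124 (its x) x 154 (its y) x 8 mm, from 6 to 14 mm above the origin, same outline as the box. On top a wooden grip bar 18 mm wide (x) x 70 mm long (y) x 20 mm high, from 14 to 34 mm above the origin
- lid_seat (a point): centre of the underside of the lid's panel, 6 mm above the lid's origin; it meets box_rim when the lid is home. The two battens, 6 mm high, run along x under the panel near its y ends and fit inside the rim with 3 mm to spare on every side (their foot is 2.5 mm smaller as a lead-in), clear of the dominoes
- lid_grip (a point): centre of the top of the lid's grip bar, 34 mm above the lid's origin
- lid_stud (a point): brass stud standing 7 mm out of the lid's +x edge, 67 mm from its middle; with the lid on the right way round it is right above the box's hook
- spare: ivory-coloured bone domino like the others, 25 (its x) x 50 (its y) x 10 mm thick, black pips on its upper face; origin at the centre of its underside, z up; the one lying alone on the table, nearer the robot than box and lid, about 25 g
- short_top: ivory-coloured bone domino like the others, 25 (its x) x 50 (its y) x 10 mm thick, black pips on its upper face; origin at the centre of its underside, z up; the upper of the two in the shorter stack; the spare goes on it
- short_bottom: ivory-coloured bone domino like the others, 25 (its x) x 50 (its y) x 10 mm thick, black pips on its upper face; origin at the centre of its underside, z up; the lower of the two in the shorter stack
- tall_top: ivory-coloured bone domino like the others, 25 (its x) x 50 (its y) x 10 mm thick, black pips on its upper face; origin at the centre of its underside, z up; the top one of the stack of three
- tall_middle: ivory-coloured bone domino like the others, 25 (its x) x 50 (its y) x 10 mm thick, black pips on its upper face; origin at the centre of its underside, z up; the middle one of the stack of three
- tall_bottom: ivory-coloured bone domino like the others, 25 (its x) x 50 (its y) x 10 mm thick, black pips on its upper face; origin at the centre of its underside, z up; the lowest of the stack of three
- tumbler: ridged clear glass tumbler, 72 mm across the rim, 95 mm high; origin at the centre of its underside
- ashtray: dented round tin ashtray, 104 mm across, 23 mm high; origin at the centre of its underside
- bottle: green glass soda bottle, 62 mm across, 230 mm high; origin at the centre of its underside
There are look-alikes about, which are no part of the job. What is shaped like the short_top but pink is not meant.

How it is judged:
By the outcome, as a careful person would: the job done as asked, in the order asked, and still so for the second after the job is handed in, with the robot touching nothing.
It also fails if it takes over 54 s, if anything falls off the work surface, if the arm or the gripper's body presses on something with over 40 N, if the wrist force passes 120 N, or if a joint passes its speed limit or range.

ROBOT

A 6-joint arm with a two-finger parallel gripper is mounted at the origin on the work surface. World frame = base frame: x ahead of the robot, y to its left, z up, the work surface at z = 0. Lengths are in m, angles in degrees, forces in N, time in s.
With the tool pointing down it reaches from about 0.375 to 0.825 m from the base axis. Payload 5.5 kg.
Tool frame: the origin (TCP) lies midway between the tips of the shut fingers; the grasp point (between the pads) lies 19 mm behind it (tcp_to_grasp is the distance from the TCP to the grasp point, in m); z points along the fingers, y is the line along which they close (so a half turn about z gives the same grasp; the last joint's range is limited). The gripper opens to 85 mm and grips with 20 to 120 N. Pads are 22 mm wide; open, the fingers measure 114 mm over their backs; the gripper's body (76 mm by 85 mm) begins 54 mm behind the grasp point. The pads swing forward as they close: fully open they stand 13 mm farther back than shut.
Start: joints at [-71.963, 17.962, -2.699, 69.339, 0, 90], TCP at [0.186, -0.571, 0.211] pointing down, gripper open.
Joint ranges: [-152.73, 152.73], [-39.44, 99.34], [-58.76, 71.6], [-118.89, 123.64], [-81.53, 83.1], [-180, 180]. Speed limits (degrees/s): [136.94, 136.94, 172.46, 180, 180, 180].

INTERFACE

Orientations are given as [roll, pitch, yaw] about the fixed x, y, z axes, in that order (R = Rz(yaw) Ry(pitch) Rx(roll)).
In Python, from rig import * gives the robot as it stands.
- The arm moves only by the tool play_rows, never from a script. Its argument "motion" is a list of rows, each an object of numbers: "tx", "ty", "tz": the shift along the tool's x, y, z normalised to -1 to 1, where 1 is 0.4 m; "wx", "wy", "wz": the turn, a rotation vector about the tool's x, y, z normalised to -1 to 1, where 1 is 45 degrees; "fingers": the opening, from 0 (shut) to 1 (fully open). In form: [{"tx": .., "ty": .., "tz": .., "wx": .., "wy": .., "wz": .., "fingers": ..}, ...]. A call has 1 to 20 rows; each row shifts and turns the commanded pose from where the row before left it, along the tool's axes as they then stand; what a row does not reach is not made up. A row lasts 1/12 s, in which the tool goes at most 41.7 mm and 7.16 degrees, less where a joint would pass 70% of its speed; a pose out of reach is approached as far as the arm can. A call with a number of a shift or a turn outside -1 to 1 is refused whole. A call with a gripper value outside its range is refused whole. The fingers move at their own pace and stop on an object; "newtons" is the grip in N (left out, the last holds). Time passes only in rows, so rows that do not move let the fingers close. It gives the time, the measured TCP pose, the force, the opening and the grip force at its end, in the units of the state.
- observe(): the state, without advancing time (a new reading comes with each control period).
- get_image(name): name is "scene" or "side" or "wrist"; returns (picture, depth): 384x512x3 uint8, red, green, blue; 384x512 float32, m along the optical axis (not along the pixel's ray), 0 where there is no reading.
- camera_model(name): a dict with "fx", "fy", "cx", "cy" (pixels), "pose" (4x4, takes a point from camera to world coordinates). Camera axes: x right, y up, looking along -z (the intrinsics and any distortion apply to the point x, -y, -z); pixel columns grow to the right and rows downward; lengths in m; the calibration is good to about 2 mm. The wrist camera is an equidistant fisheye: a pixel r from the principal point sees the ray r / f radians off the axis. A picture is of the moment at which its call begins: read the wrist's pose just before it. camera_model takes no time and is no camera call; for the wrist camera it gives the pose at the moment of the call.
- finish_job(): hands the job in; it is judged then, once.
Trained networks look in the newest picture that a camera, given by its name, has taken for a name from the list of things; names that differ only in an ending like _2 or _b are one class to them, and where a whole thing is asked for, a point or a joint stands for the part that bears it (a point fixed in the world has none). Each returns a list of dicts, best first, with "score" (0 to 1); they miss things now and then, are a little off and sometimes report something else, mostly with a low value. They report only what shows in the picture. A call takes as long as a camera call. They do not tell look-alikes from the thing itself.
- search_frame(camera, label): "rect" ([centre column, centre row, width, height] as shares, 0 to 1, of the picture: columns of its width, rows of its height, round what is visible of it).
- silhouettes(camera, label): "pixels" (384x512 bool, what is visible of it) and "rect" ([centre column, centre row, width, height] as shares, 0 to 1, of the picture: columns of its width, rows of its height, round what is visible of it).
The state is a dict: "time_s": time; "joints": joint angles; "qvel": joint speeds; "tau": joint torques, N m; "position": TCP position; "tcp_rot": TCP orientation; "ft_force": force on the tool from outside, world axes, zero at the start; "moment": the same for the moment, N m; "finger_gap": finger opening in m; "grasp_force": force on a finger pad.
Only numpy, scipy, OpenCV 4.12 (cv2) and the standard library are available. Lean on these libraries where they do the work, as an engineer would, in place of code of your own. Each camera call takes 0.05 s, during which the arm holds its last target. There are 200 camera calls.

## Working session

There is one attempt and no reset: what is moved stays moved. The work goes in short steps, Python scripts to look and compute and a tool call to move; the robot and the scene stay as the last step left them, time stands still between calls to the robot, and variables do not carry over. Pictures are saved under pics/ and viewed, at most 10 in all, crops included, and the job is handed in when it is done.

Besides the shell and the picture viewer there is one more tool, called as name(argument=value, ...) on one line, values as JSON. play_rows: Moves the arm, as the interface text tells. Scaled input: -1 to 1 covers 0.4 m each way for a shift and 45 degrees each way for a turn. Its arguments: {"type":"object","properties":{"motion":{"type":"array"},"newtons":{"type":"number"}},"required":["motion"]}

```bash
ls; mkdir -p pics
cat > h.py <<'E'
from rig import *
import numpy as np, cv2
def cam_pts(name, D, M=None):
    M=M or camera_model(name)
    v,u=np.mgrid[0:384,0:512]
    x=(u-M['cx'])/M['fx']; y=(v-M['cy'])/M['fy']
    P=np.stack([x*D,-y*D,-D,np.ones_like(D)],-1)
    return (P@np.array(M['pose']).T)[...,:3]
E
python3 - <<'E'
from h import *
s=observe(); print(s)
for n in ("scene","side"):
    I,D=get_image(n); np.savez(n+'.npz',I=I,D=D)
    M=camera_model(n); print(n,{k:(np.round(v,4).tolist() if k=='pose' else v) for k,v in M.items()}, (D>0).mean())
    cv2.imwrite(f'pics/{n}0.png',I[...,::-1])
    for l in ("box","lid","spare","short_top","lid_stud","box_hook","tumbler","ashtray","bottle"):
        r=search_frame(n,l)
        print(l,[(round(q['score'],2),np.round(np.array(q['rect'])*[512,384,512,384],0).tolist()) for q in r][:7])
E
```

```text
pics
{'time_s': 0.0, 'joints': array([-7.19639921e+01,  1.80056820e+01, -2.75667768e+00,  6.93390246e+01,
       -4.04149812e-03,  9.00017691e+01]), 'qvel': array([-0.04348429,  0.01867816,  0.04828336,  0.03095515, -0.03946624,
       -0.00323252]), 'tau': array([-1.45549457e-03, -5.39586246e+01,  3.39752162e+01,  1.91383052e-02,
       -1.85175818e-04,  7.93400801e-06]), 'position': array([ 0.18554905, -0.56992251,  0.20990026]), 'tcp_rot': array([-1.79898616e+02,  4.04462212e-03,  1.80342460e+01]), 'ft_force': array([0.11946568, 1.02029934, 0.65795609]), 'moment': array([-0.01258881,  0.01650332, -0.02163061]), 'grasp_force': 0.0, 'finger_gap': 0.08536810865273303}
scene {'fx': 423.46193740102257, 'fy': 423.46193740102257, 'cx': 249.6888568788616, 'cy': 190.79180310789133, 'pose': [[-0.865, -0.2811, 0.4155, 0.9964], [0.5016, -0.474, 0.7237, 0.7611], [-0.0065, 0.8345, 0.551, 0.6249], [0.0, 0.0, 0.0, 1.0]]} 0.995819091796875
box [(0.85, [270.0, 251.0, 88.0, 74.0])]
lid [(0.64, [197.0, 175.0, 55.0, 37.0])]
spare [(0.52, [296.0, 191.0, 14.0, 14.0])]
short_top [(0.65, [186.0, 232.0, 19
[... 276 characters left out ...]
side {'fx': 494.7159238196846, 'fy': 494.7159238196846, 'cx': 259.06058915550153, 'cy': 194.7063177191354, 'pose': [[-0.9235, 0.2646, -0.2776, 0.2087], [-0.3832, -0.6661, 0.6399, 0.8737], [-0.0156, 0.6973, 0.7166, 1.0166], [0.0, 0.0, 0.0, 1.0]]} 0.9963836669921875
box [(0.62, [220.0, 244.0, 69.0, 65.0])]
lid [(0.89, [274.0, 157.0, 64.0, 41.0])]
spare [(0.63, [312.0, 225.0, 16.0, 20.0])]
short_top [(0.54, [230.0, 236.0, 14.0, 15.0]), (0.48, [256.0, 213.0, 17.0, 18.0])]
lid_stud [(0.62, [274.0, 160.0, 59.0, 43.0])]
box_hook [(0.92, [221.0, 244.0, 69.0, 66.0])]
tumbler [(0.65, [270.0, 306.0, 34.0, 42.0]), (0.24, [313.0, 224.0, 16.0, 18.0])]
ashtray [(0.55, [352.0, 144.0, 34.0, 29.0])]
bottle []
```

Run:
```python
import cv2
a=cv2.imread('pics/scene0.png')[130:340,140:430]; b=cv2.imread('pics/side0.png')[110:340,160:400]
cv2.imwrite('pics/scene1.png',cv2.resize(a,None,fx=2.7,fy=2.7,interpolation=cv2.INTER_CUBIC))
cv2.imwrite('pics/side1.png',cv2.resize(b,None,fx=2.5,fy=2.5,interpolation=cv2.INTER_CUBIC))
```

```text
(no output)
```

View pics/scene1.png

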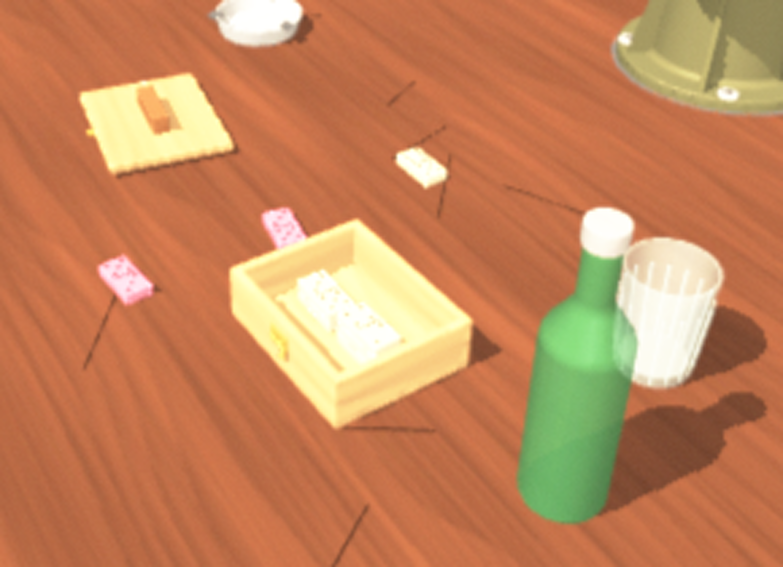

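View pics/side1.png

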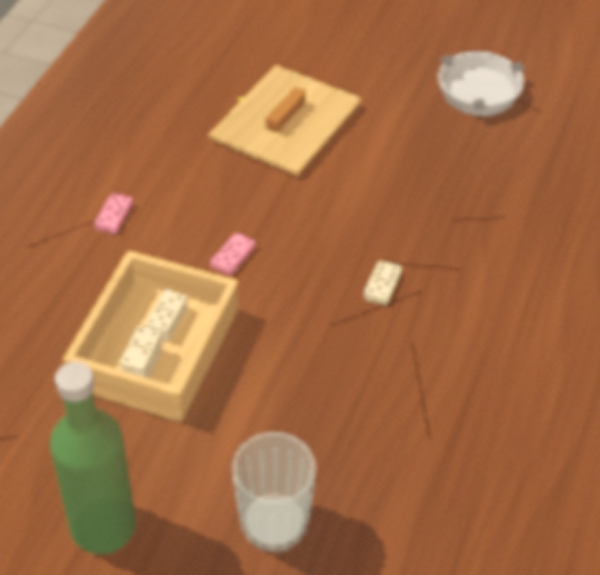

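The scene picture shows the lid at about crop (155,120) with its stud on the left at (88,132), the box with its hook at (280,345) facing the camera, and the ivory spare at (420,167). The pink dominoes are decoys. The side view agrees: lid (285,120), spare (383,283), box (155,335).

```bash
cat > meas.py <<'E'
from h import *
def rect(P):
    r=cv2.minAreaRect((P[:,:2]*1000).astype(np.float32)); return np.round(r[0],1),np.round(r[1],1),round(r[2],2)
for n in ("scene","side"):
    z=np.load(n+'.npz'); I=z['I'].astype(int);D=z['D']; W=cam_pts(n,D); X,Y,Z=W[...,0],W[...,1],W[...,2]
    cl={}
    rg={'scene':{'spare':(286,183,308,201),'box':(222,208,318,292),'lid':(166,152,230,198)},
        'side':{'spare':(300,212,324,238),'box':(182,208,258,280),'lid':(238,132,308,184)}}[n]
    hsv=cv2.cvtColor(z['I'],cv2.COLOR_RGB2HSV)
    table=(Z<.006)&(Z>-.01); print(n,'table z',np.median(Z[table&(abs(X-.5)<.2)])*1000)
    tz=np.median(Z[table&(abs(X-.5)<.2)])
    for k,(a,b,c,d) in rg.items():
        w=W[b:d,a:c].reshape(-1,3); h=hsv[b:d,a:c].reshape(-1,3)
        zz=w[:,2]-tz
        if k=='spare': m=(zz>.006)&(zz<.014)
        if k=='lid': m=(zz>.009)&(zz<.018)
        if k=='box': m=(zz>.042)&(zz<.051)
        print(k,m.sum(),'z',np.median(zz[m])*1e3,rect(w[m]))
        if k=='lid':
            m=(zz>.029)&(zz<.04); print(' grip',m.sum(),np.median(zz[m])*1e3,rect(w[m]))
        if k=='box':
            print(' hist',np.histogram(zz*1e3,bins=np.arange(0,52,4)))
            m=(h[:,1]<75)&(zz>.02)&(zz<.042)
            for p,q in zip(w[m][::6],zz[m][::6]): print(np.round(p[:2]*1e3).astype(int).tolist(),round(q*1e3),end=' ')
            print()
        # brass
        m=(h[:,1]>170)&(h[:,0]>20)&(h[:,0]<32)
        if k!='spare': print(' brass',m.sum(),np.round(w[m].mean(0)*1e3,1) if m.any() else '')
E
python3 meas.py
```

```text
scene table z 1.48703824281049
spare 119 z 9.91190527195318 (array([427.6,  13.2]), array([26.8, 50.9]), 0.67)
box 765 z 45.57742239408147 (array([619.1, 180. ]), array([126.6, 157.5]), 2.23)
 hist (array([1877,  723,  443,  236,  266,  242,  413,  282,  308,  383,  279,
        628]), array([ 0,  4,  8, 12, 16, 20, 24, 28, 32, 36, 40, 44, 48]))
[564, 110] 42 [617, 127] 28 [621, 126] 26 [610, 133] 27 [624, 130] 27 [613, 137] 27 [628, 133] 28 [614, 135] 24 [631, 124] 20 [623, 138] 27 [613, 146] 28 [629, 138] 26 [617, 144] 25 [682, 132] 42 [626, 146] 28 [613, 151] 26 [631, 146] 28 [619, 152] 26 [608, 159] 27 [625, 154] 28 [613, 159] 27 [630, 154] 27 [618, 159] 25 [608, 167] 28 [625, 158] 25 [615, 166] 27 [631, 155] 22 [623, 166] 27 [611, 173] 27 [632, 156] 21 [625, 170] 28 [612, 174] 26 [609, 192] 37 [627, 173] 28 [622, 188] 37 [610, 195] 37 [626, 173] 25 [623, 190] 37 [612, 197] 37 [627, 174] 24 [625, 193] 37 [614, 200] 37 [631, 171] 21 [629, 197] 39 [616, 200] 35 [607, 208] 37 [626, 200] 37 [615, 205] 36 [631, 189] 28 [625, 202] 36 [617, 212] 39 [632, 189] 26 [628, 207] 38 [616, 210]
[... 1093 characters left out ...]
, 147] 26 [624, 152] 24 [607, 150] 30 [616, 156] 28 [626, 164] 29 [613, 157] 27 [622, 163] 25 [605, 160] 30 [615, 165] 27 [624, 170] 25 [609, 165] 25 [615, 171] 26 [619, 185] 35 [624, 191] 37 [610, 185] 36 [623, 194] 37 [610, 187] 34 [616, 195] 37 [625, 202] 37 [609, 198] 39 [614, 200] 35 [616, 207] 38 [622, 213] 38 [609, 205] 36 [617, 212] 36 [625, 218] 34 [612, 211] 33 [618, 221] 38 [625, 228] 40 [613, 220] 35 [619, 229] 40 [607, 221] 36 [614, 228] 36 [622, 236] 38 [605, 230] 39 [608, 231] 35 [610, 232] 27 
 brass 0 
lid 1201 z 13.429395735127025 (array([ 619.6, -194.2]), array([159.9, 130.7]), 79.36)
 grip 101 32.9207938429279 (array([ 618.1, -192.7]), array([71.3, 20.6]), 80.32)
 brass 0
```

The box is at about (618.4, 180) mm with yaw near 2°, and the shorter stack is on its −y side. The lid is at about (620, −194) with yaw near −10° and its stud towards +x. The spare is at about (428, 13). All heights agree with the text, so I'm moving to hover over the spare.

play_rows(motion=[{"tx":0.0573,"ty":-0.0665,"tz":0.004,"fingers":0.7},{"tx":0.0573,"ty":-0.0665,"tz":0.004,"fingers":0.7},{"tx":0.0573,"ty":-0.0665,"tz":0.004,"fingers":0.7},{"tx":0.0573,"ty":-0.0665,"tz":0.004,"fingers":0.7},{"tx":0.0573,"ty":-0.0665,"tz":0.004,"fingers":0.7},{"tx":0.0573,"ty":-0.0665,"tz":0.004,"fingers":0.7},{"tx":0.0573,"ty":-0.0665,"tz":0.004,"fingers":0.7},{"tx":0.0573,"ty":-0.0665,"tz":0.004,"fingers":0.7},{"tx":0.0573,"ty":-0.0665,"tz":0.004,"fingers":0.7},{"tx":0.0573,"ty":-0.0665,"tz":0.004,"fingers":0.7},{"tx":0.0573,"ty":-0.0665,"tz":0.004,"fingers":0.7},{"tx":0.0573,"ty":-0.0665,"tz":0.004,"fingers":0.7},{"tx":0.0573,"ty":-0.0665,"tz":0.004,"fingers":0.7},{"tx":0.0573,"ty":-0.0665,"tz":0.004,"fingers":0.7},{"tx":0.0573,"ty":-0.0665,"tz":0.004,"fingers":0.7},{"tx":0.0573,"ty":-0.0665,"tz":0.004,"fingers":0.7},{"tx":0.0573,"ty":-0.0665,"tz":0.004,"fingers":0.7},{"tx":0.0573,"ty":-0.0665,"tz":0.004,"fingers":0.7},{"wz":-0.147,"fingers":0.7},{"wz":-0.147,"fingers":0.7}])

```text
schema error: expected keys tx, ty, tz, wx, wy, wz, fingers
```

play_rows(motion=[{"wz":-0.147,"fingers":0.6},{"wz":-0.147,"fingers":0.6},{"wz":-0.147,"fingers":0.6},{"wz":-0.147,"fingers":0.6},{"wz":-0.147,"fingers":0.6},{"wz":-0.147,"fingers":0.6},{"wz":-0.147,"fingers":0.6},{"wz":-0.147,"fingers":0.6},{"wz":-0.147,"fingers":0.6},{"fingers":0.6},{"fingers":0.6}])

```text
schema error: expected keys tx, ty, tz, wx, wy, wz, fingers
```

```bash
cat > wr.py <<'E'
from h import *
import sys
def shot(tag):
    s=observe(); M=camera_model('wrist'); I,D=get_image('wrist')
    np.savez(tag,I=I,D=D,pose=M['pose'],K=[M['fx'],M['fy'],M['cx'],M['cy']])
    cv2.imwrite(f'pics/{tag}.png',I[...,::-1]); return s,I,D,M
def wpts(D,M):
    v,u=np.mgrid[0:384,0:512]
    x=(u-M['cx']);y=(v-M['cy']);r=np.hypot(x,y)+1e-9; th=r/M['fx']
    t=np.tan(np.minimum(th,1.45)); X=x/r*t*D; Y=y/r*t*D
    return (np.stack([X,-Y,-D,np.ones_like(D)],-1)@np.array(M['pose']).T)[...,:3]
E
python3 - <<'E'
from wr import *
from meas import rect
s,I,D,M=shot('w1'); print(s['position'],s['tcp_rot'],s['finger_gap'],np.round(M['pose'],3),M['fx'],(D>0).mean())
W=wpts(D,M); Z=W[...,2]; c=(abs(W[...,0]-.43)<.06)&(abs(W[...,1]-.013)<.06)
print(c.sum(),np.histogram(Z[c]*1e3,bins=range(-6,40,3)))
t=np.median(Z[c&(Z<.005)]); m=c&(Z-t>.007)&(Z-t<.013); print(t,m.sum(),np.median(Z[m])-t,rect(W[m]), W[m].mean(0))
E
```

```text
scene table z 1.48703824281049
spare 119 z 9.91190527195318 (array([427.6,  13.2]), array([26.8, 50.9]), 0.67)
box 765 z 45.57742239408147 (array([619.1, 180. ]), array([126.6, 157.5]), 2.23)
 hist (array([1877,  723,  443,  236,  266,  242,  413,  282,  308,  383,  279,
        628]), array([ 0,  4,  8, 12, 16, 20, 24, 28, 32, 36, 40, 44, 48]))
[564, 110] 42 [617, 127] 28 [621, 126] 26 [610, 133] 27 [624, 130] 27 [613, 137] 27 [628, 133] 28 [614, 135] 24 [631, 124] 20 [623, 138] 27 [613, 146] 28 [629, 138] 26 [617, 144] 25 [682, 132] 42 [626, 146] 28 [613, 151] 26 [631, 146] 28 [619, 152] 26 [608, 159] 27 [625, 154] 28 [613, 159] 27 [630, 154] 27 [618, 159] 25 [608, 167] 28 [625, 158] 25 [615, 166] 27 [631, 155] 22 [623, 166] 27 [611, 173] 27 [632, 156] 21 [625, 170] 28 [612, 174] 26 [609, 192] 37 [627, 173] 28 [622, 188] 37 [610, 195] 37 [626, 173] 25 [623, 190] 37 [612, 197] 37 [627, 174] 24 [625, 193] 37 [614, 200] 37 [631, 171] 21 [629, 197] 39 [616, 200] 35 [607, 208] 37 [626, 200] 37 [615, 205] 36 [631, 189] 28 [625, 202] 36 [617, 212] 39 [632, 189] 26 [628, 207] 38 [616, 210]
[... 1654 characters left out ...]
([ 619.6, -194.2]), array([159.9, 130.7]), 79.36)
 grip 101 32.9207938429279 (array([ 618.1, -192.7]), array([71.3, 20.6]), 80.32)
 brass 0 
[ 0.18577147 -0.57052617  0.21082587] [ 1.79997734e+02 -2.83597844e-04  1.80357296e+01] 0.08554963735042587 [[ 0.311  0.899  0.308  0.266]
 [-0.951  0.293  0.102 -0.545]
 [ 0.001 -0.325  0.946  0.374]
 [ 0.     0.     0.     1.   ]] 297.3186396354542 0.9961446126302084
0 (array([0, 0, 0, 0, 0, 0, 0, 0, 0, 0, 0, 0, 0, 0, 0]), array([-6, -3,  0,  3,  6,  9, 12, 15, 18, 21, 24, 27, 30, 33, 36, 39]))
nan 0 nan (array([0., 0.]), array([0., 0.]), 0.0) [nan nan nan]
  return _methods._mean(a, axis=axis, dtype=dtype,
  ret = ret.dtype.type(ret / rcount)
<stdin>:6: RuntimeWarning: Mean of empty slice.
  ret = um.true_divide(
```

All seven keys are required in each row, so I'm resending.

play_rows(motion=[{"tx":0.0573,"ty":-0.0665,"tz":0.004,"wx":0,"wy":0,"wz":0,"fingers":0.6},{"tx":0.0573,"ty":-0.0665,"tz":0.004,"wx":0,"wy":0,"wz":0,"fingers":0.6},{"tx":0.0573,"ty":-0.0665,"tz":0.004,"wx":0,"wy":0,"wz":0,"fingers":0.6},{"tx":0.0573,"ty":-0.0665,"tz":0.004,"wx":0,"wy":0,"wz":0,"fingers":0.6},{"tx":0.0573,"ty":-0.0665,"tz":0.004,"wx":0,"wy":0,"wz":0,"fingers":0.6},{"tx":0.0573,"ty":-0.0665,"tz":0.004,"wx":0,"wy":0,"wz":0,"fingers":0.6},{"tx":0.0573,"ty":-0.0665,"tz":0.004,"wx":0,"wy":0,"wz":0,"fingers":0.6},{"tx":0.0573,"ty":-0.0665,"tz":0.004,"wx":0,"wy":0,"wz":0,"fingers":0.6},{"tx":0.0573,"ty":-0.0665,"tz":0.004,"wx":0,"wy":0,"wz":0,"fingers":0.6},{"tx":0.0573,"ty":-0.0665,"tz":0.004,"wx":0,"wy":0,"wz":0,"fingers":0.6},{"tx":0.0573,"ty":-0.0665,"tz":0.004,"wx":0,"wy":0,"wz":0,"fingers":0.6},{"tx":0.0573,"ty":-0.0665,"tz":0.004,"wx":0,"wy":0,"wz":0,"fingers":0.6},{"tx":0.0573,"ty":-0.0665,"tz":0.004,"wx":0,"wy":0,"wz":0,"fingers":0.6},{"tx":0.0573,"ty":-0.0665,"tz":0.004,"wx":0,"wy":0,"wz":0,"fingers":0.6},{"tx":0.0573,"ty":-0.0665,"tz":0.004,"wx":0,"wy":0,"wz":0,"fingers":0.6},{"tx":0.0573,"ty":-0.0665,"tz":0.004,"wx":0,"wy":0,"wz":0,"fingers":0.6},{"tx":0.0573,"ty":-0.0665,"tz":0.004,"wx":0,"wy":0,"wz":0,"fingers":0.6},{"tx":0.0573,"ty":-0.0665,"tz":0.004,"wx":0,"wy":0,"wz":0,"fingers":0.6},{"tx":0,"ty":0,"tz":0,"wx":0,"wy":0,"wz":-0.147,"fingers":0.6},{"tx":0,"ty":0,"tz":0,"wx":0,"wy":0,"wz":-0.147,"fingers":0.6}])

```text
time_s: 2.72
position: [0.4304, 0.0145, 0.1819]
tcp_rot: [-180.0, -0.0, 31.8]
ft_force: [0.2, -0.5, 1.1]
finger_gap: 0.0513
grasp_force: 0.0
```

play_rows(motion=[{"tx":0,"ty":0,"tz":0,"wx":0,"wy":0,"wz":-0.147,"fingers":0.6},{"tx":0,"ty":0,"tz":0,"wx":0,"wy":0,"wz":-0.147,"fingers":0.6},{"tx":0,"ty":0,"tz":0,"wx":0,"wy":0,"wz":-0.147,"fingers":0.6},{"tx":0,"ty":0,"tz":0,"wx":0,"wy":0,"wz":-0.147,"fingers":0.6},{"tx":0,"ty":0,"tz":0,"wx":0,"wy":0,"wz":-0.147,"fingers":0.6},{"tx":0,"ty":0,"tz":0,"wx":0,"wy":0,"wz":-0.147,"fingers":0.6},{"tx":0,"ty":0,"tz":0,"wx":0,"wy":0,"wz":-0.147,"fingers":0.6},{"tx":0,"ty":0,"tz":0,"wx":0,"wy":0,"wz":-0.147,"fingers":0.6},{"tx":0,"ty":0,"tz":0,"wx":0,"wy":0,"wz":-0.147,"fingers":0.6},{"tx":0,"ty":0,"tz":0,"wx":0,"wy":0,"wz":0,"fingers":0.6},{"tx":0,"ty":0,"tz":0,"wx":0,"wy":0,"wz":0,"fingers":0.6}])

```text
time_s: 3.63
position: [0.4298, 0.0125, 0.1821]
tcp_rot: [180.0, -0.0, 90.6]
ft_force: [0.2, -0.2, -0.6]
finger_gap: 0.0512
grasp_force: 0.0
```

```bash
cat >> wr.py <<'E'
def rect(P):
    r=cv2.minAreaRect((P[:,:2]*1000).astype(np.float32)); return np.round(r[0],1),np.round(r[1],1),round(r[2],2)
E
python3 - <<'E'
from wr import *
s,I,D,M=shot('w2'); print(s['time_s'],s['position'],s['tcp_rot'],s['finger_gap'],np.round(M['pose'],3))
W=wpts(D,M); Z=W[...,2]; c=(abs(W[...,0]-.43)<.06)&(abs(W[...,1]-.013)<.06)
print(c.sum(),np.histogram(Z[c]*1e3,bins=range(-6,40,3)))
t=np.median(Z[c&(Z<.005)]); m=c&(Z-t>.007)&(Z-t<.013); print(t,m.sum(),np.median(Z[m])-t,rect(W[m]), W[m].mean(0))
E
```

```text
3.6333 [0.42982626 0.01249261 0.18207844] [ 1.79990295e+02 -6.16944898e-04  9.06168906e+01] 0.05119473890402398 [[ 1.    -0.011 -0.005  0.429]
 [ 0.012  0.945  0.326  0.096]
 [ 0.001 -0.326  0.945  0.345]
 [ 0.     0.     0.     1.   ]]
40332 (array([   0, 3127, 5572,    7,   64,  819,   10,    0,    0,    0,    0,
          0,    0,    0,    0]), array([-6, -3,  0,  3,  6,  9, 12, 15, 18, 21, 24, 27, 30, 33, 36, 39]))
0.0002570135747785862 883 0.009898412429193981 (array([426.7,  10.8]), array([24.8, 49.3]), 0.14) [0.42665487 0.01107325 0.01017262]
```

View pics/w2.png

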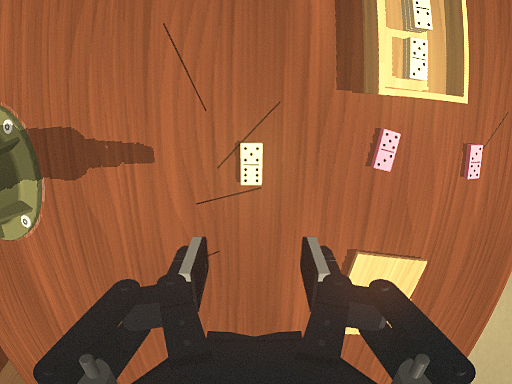

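The wrist view shows the spare pips up at pixels (251,164), squared to the tool; it measures at (426.7, 10.9) mm with its top at 10 mm. The box and its stacks are at the upper right. I'm descending.

play_rows(motion=[{"tx":-0.004,"ty":-0.0078,"tz":0.0625,"wx":0,"wy":0,"wz":0.009,"fingers":0.5},{"tx":0,"ty":0,"tz":0.0625,"wx":0,"wy":0,"wz":0,"fingers":0.5},{"tx":0,"ty":0,"tz":0.0625,"wx":0,"wy":0,"wz":0,"fingers":0.5},{"tx":0,"ty":0,"tz":0.0625,"wx":0,"wy":0,"wz":0,"fingers":0.5},{"tx":0,"ty":0,"tz":0.0625,"wx":0,"wy":0,"wz":0,"fingers":0.5},{"tx":0,"ty":0,"tz":0.0625,"wx":0,"wy":0,"wz":0,"fingers":0.5},{"tx":0,"ty":0,"tz":0.024,"wx":0,"wy":0,"wz":0,"fingers":0.5},{"tx":0,"ty":0,"tz":0.024,"wx":0,"wy":0,"wz":0,"fingers":0.5},{"tx":0,"ty":0,"tz":0.022,"wx":0,"wy":0,"wz":0,"fingers":0.5},{"tx":0,"ty":0,"tz":0,"wx":0,"wy":0,"wz":0,"fingers":0.5},{"tx":0,"ty":0,"tz":0,"wx":0,"wy":0,"wz":0,"fingers":0.5}], newtons=30)

```text
time_s: 4.6
position: [0.4271, 0.0109, 0.0044]
tcp_rot: [180.0, -0.0, 90.4]
ft_force: [0.4, -0.6, 0.6]
finger_gap: 0.0431
grasp_force: 0.0
```

play_rows(motion=[{"tx":0,"ty":0,"tz":0.005,"wx":0,"wy":0,"wz":0,"fingers":0.5},{"tx":0,"ty":0,"tz":0,"wx":0,"wy":0,"wz":0,"fingers":0.1},{"tx":0,"ty":0,"tz":0,"wx":0,"wy":0,"wz":0,"fingers":0.1},{"tx":0,"ty":0,"tz":0,"wx":0,"wy":0,"wz":0,"fingers":0.1},{"tx":0,"ty":0,"tz":0,"wx":0,"wy":0,"wz":0,"fingers":0.1},{"tx":0,"ty":0,"tz":0,"wx":0,"wy":0,"wz":0,"fingers":0.1},{"tx":0,"ty":0,"tz":0,"wx":0,"wy":0,"wz":0,"fingers":0.1},{"tx":0,"ty":0,"tz":0,"wx":0,"wy":0,"wz":0,"fingers":0.1}])

```text
time_s: 5.27
position: [0.4267, 0.0108, 0.002]
tcp_rot: [180.0, -0.0, 90.4]
ft_force: [-0.1, 0.1, 0.2]
finger_gap: 0.0085
grasp_force: 0.0
```

The gap is 8.5 mm with no grip force, so the domino was missed or slipped. I'm looking before doing anything else.

Run:
```python
from wr import *
s,I,D,M=shot('w3')
J,E=get_image('scene'); 
a=cv2.resize(J[150:230,250:350],None,fx=4,fy=4,interpolation=cv2.INTER_CUBIC)
b=cv2.resize(I[130:384,130:380],(394,400))
c=np.zeros((400,800,3),np.uint8); c[:320,:400]=a; c[:,402:796]=b
cv2.imwrite('pics/c3.png',c[...,::-1])
```

```text
(no output)
```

View pics/c3.png

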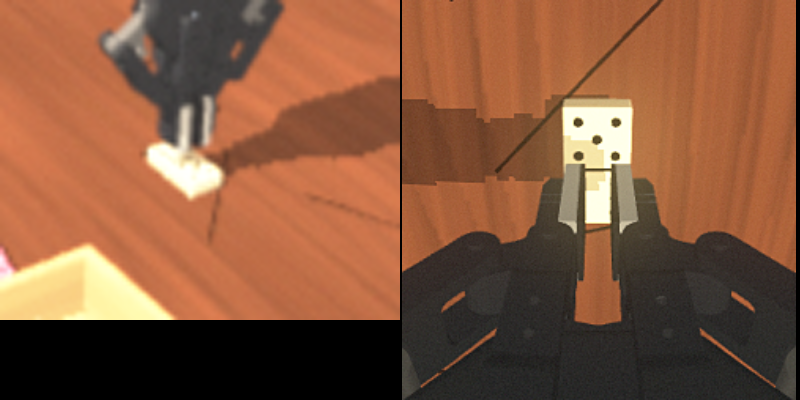

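The fingers are shut above the spare, which still lies flat. I'm measuring the fingertip height from depth.

Run:
```python
from wr import *
z=np.load('w3.npz'); K=z['K']; M=dict(fx=K[0],fy=K[1],cx=K[2],cy=K[3],pose=z['pose']); D=z['D']; I=z['I']
W=wpts(D,M); Z=W[...,2]
# crop->px: u=130+(c-402)*250/394 ; v=130+r*254/400
for c in (570,575,580,597,620,625,630):
    u=int(130+(c-402)*250/394)
    print(u,[(v,*np.round(W[v,u]*1e3).astype(int).tolist()) for v in range(228,280,6)])
c=(abs(W[...,0]-.43)<.06)&(abs(W[...,1]-.013)<.06)
m=c&(Z>.007)&(Z<.013)&(I.min(-1)>120); print(m.sum(),rect(W[m]))
s=observe(); print(s['joints'],s['position'],s['ft_force'])
```

```text
236 [(228, 417, 16, 9), (234, 418, 21, 26), (240, 418, 21, 33), (246, 419, 22, 40), (252, 419, 21, 44), (258, 419, 22, 50), (264, 419, 22, 56), (270, 420, 22, 60), (276, 420, 23, 66)]
239 [(228, 419, 17, 11), (234, 419, 22, 27), (240, 420, 21, 32), (246, 420, 22, 39), (252, 420, 22, 45), (258, 420, 21, 50), (264, 421, 21, 55), (270, 421, 22, 60), (276, 421, 19, 60)]
242 [(228, 420, 17, 11), (234, 421, 21, 26), (240, 421, 22, 34), (246, 421, 22, 39), (252, 422, 22, 45), (258, 422, 22, 51), (264, 422, 21, 55), (270, 422, 22, 60), (276, 422, 18, 60)]
253 [(228, 427, 16, 9), (234, 427, 13, 10), (240, 427, 9, 11), (246, 427, 5, 10), (252, 427, 1, 10), (258, 427, -3, 11), (264, 427, -9, 9), (270, 427, -12, 11), (276, 427, -25, 0)]
268 [(228, 436, 16, 9), (234, 435, 22, 27), (240, 434, 22, 34), (246, 434, 22, 40), (252, 434, 22, 46), (258, 434, 22, 50), (264, 433, 22, 56), (270, 433, 22, 60), (276, 433, 19, 60)]
271 [(228, 437, 17, 11), (234, 436, 21, 26), (240, 436, 22, 34), (246, 436, 22, 39), (252, 435, 21, 45), (258, 435, 21, 50), (264, 435, 22, 56), (270, 434, 23, 61), (276, 434, 23, 66)]
274 [(228, 439, 17, 9), (234, 438, 22, 27), (240, 437, 22, 33), (246, 437, 22, 40), (252, 437, 22, 45), (258, 436, 21, 50), (264, 436, 22, 56), (270, 436, 22, 60), (276, 435, 23, 66)]
2001 (array([427. ,  11.1]), array([24.4, 50.7]), 0.27)
[ 1.45886551e+00  1.13836561e+01 -4.19890995e+01  3.66292716e+01
  7.98419607e-04  9.10610921e+01] [0.42669394 0.01087173 0.00200622] [-0.52569333 -0.10530858 -0.60291396]
```

The wrist depth puts the fingertips at z ≈ 22 mm while the reported TCP is at 2 mm. I'm cross-checking with the two fixed cameras.

Run:
```python
from h import *
for n,tz in (("scene",.0015),("side",-.0016)):
    I,D=get_image(n); W=cam_pts(n,D); W[...,2]-=tz
    c=(abs(W[...,0]-.427)<.022)&(abs(W[...,1]-.012)<.014)
    h=np.histogram(W[...,2][c]*1e3,bins=range(-4,60,3)); print(n,dict(zip(h[1].tolist(),h[0].tolist())))
    b=(I.max(-1)<150)&c&(W[...,2]>.012); q=W[b]; q=q[np.argsort(q[:,2])][:12]; print(np.round(q*1e3).astype(int).tolist())
```

```text
scene {-4: 1, -1: 24, 2: 6, 5: 5, 8: 46, 11: 9, 14: 0, 17: 0, 20: 0, 23: 6, 26: 6, 29: 14, 32: 11, 35: 17, 38: 15, 41: 12, 44: 17, 47: 15, 50: 13, 53: 12, 56: 14}
[[424, 13, 24], [423, 20, 24], [423, 16, 25], [422, 19, 27], [420, 21, 27], [423, 16, 28], [444, 9, 31], [423, 16, 31], [421, 17, 32], [438, 19, 32], [443, 17, 32], [424, 22, 32]]
side {-4: 12, -1: 25, 2: 11, 5: 15, 8: 24, 11: 17, 14: 1, 17: 0, 20: 1, 23: 4, 26: 4, 29: 11, 32: 9, 35: 11, 38: 10, 41: 6, 44: 10, 47: 10, 50: 11, 53: 12, 56: 6}
[[443, 15, 28], [430, 3, 28], [414, 17, 30], [412, 17, 30], [440, 16, 30], [432, 22, 32], [430, 3, 33], [416, 21, 33], [412, 16, 33], [408, 19, 34], [442, 18, 35], [409, 16, 35]]
```

All three cameras agree that the tips sit about 20 mm above the reported TCP. I'm opening and descending the remaining distance in steps.

play_rows(motion=[{"tx":0,"ty":0,"tz":0,"wx":0,"wy":0,"wz":0,"fingers":0.5},{"tx":0,"ty":0,"tz":0,"wx":0,"wy":0,"wz":0,"fingers":0.5},{"tx":0,"ty":0,"tz":0,"wx":0,"wy":0,"wz":0,"fingers":0.5},{"tx":0,"ty":0,"tz":0,"wx":0,"wy":0,"wz":0,"fingers":0.5},{"tx":0,"ty":0,"tz":0,"wx":0,"wy":0,"wz":0,"fingers":0.5},{"tx":0,"ty":0,"tz":0.015,"wx":0,"wy":0,"wz":0,"fingers":0.5},{"tx":0,"ty":0,"tz":0.015,"wx":0,"wy":0,"wz":0,"fingers":0.5},{"tx":0,"ty":0,"tz":0.01,"wx":0,"wy":0,"wz":0,"fingers":0.5},{"tx":0,"ty":0,"tz":0.005,"wx":0,"wy":0,"wz":0,"fingers":0.5},{"tx":0,"ty":0,"tz":0,"wx":0,"wy":0,"wz":0,"fingers":0.5},{"tx":0,"ty":0,"tz":0,"wx":0,"wy":0,"wz":0,"fingers":0.5}])

```text
time_s: 6.38
position: [0.4264, 0.0108, -0.0163]
tcp_rot: [-180.0, 0.0, 90.4]
ft_force: [0.7, 0.7, -0.2]
finger_gap: 0.043
grasp_force: 0.0
```

Run:
```python
from wr import *
s,I,D,M=shot('w4'); print(s['position'],s['ft_force'],s['finger_gap'])
W=wpts(D,M); Z=W[...,2]
m=(abs(W[...,1]-.021)<.004)&(abs(W[...,0]-.427)<.05)&(Z>.0005)&(Z<.07)
for lo,hi in ((.38,.412),(.442,.48)):
    k=m&(W[...,0]>lo)&(W[...,0]<hi); q=W[k]; q=q[np.argsort(q[:,2])][:25:2]; print(np.round(q*1e3,1).tolist())
```

```text
[ 0.42643518  0.01084193 -0.01626477] [ 0.67484255  0.72049832 -0.15617138] 0.04304144845898629
[[398.6, 20.2, 0.5], [394.2, 22.6, 0.5], [385.1, 22.9, 0.5], [401.1, 24.0, 0.5], [393.2, 23.8, 0.5], [407.6, 20.4, 0.5], [389.2, 24.3, 0.5], [399.1, 18.3, 0.5], [387.9, 21.8, 0.5], [396.4, 20.8, 0.5], [396.0, 22.6, 0.5], [387.1, 19.9, 0.5], [391.7, 18.8, 0.6]]
[[465.0, 21.8, 0.5], [474.2, 22.9, 0.5], [443.4, 23.2, 0.5], [466.4, 19.2, 0.5], [474.4, 17.1, 0.5], [459.4, 19.3, 0.5], [452.7, 17.5, 0.5], [453.9, 24.4, 0.5], [451.4, 20.0, 0.5], [468.6, 20.5, 0.5], [448.4, 23.8, 0.5], [454.0, 23.1, 0.5], [464.6, 19.9, 0.5]]
```

play_rows(motion=[{"tx":0,"ty":0,"tz":0.005,"wx":0,"wy":0,"wz":0,"fingers":0.5},{"tx":0,"ty":0,"tz":0,"wx":0,"wy":0,"wz":0,"fingers":0.2},{"tx":0,"ty":0,"tz":0,"wx":0,"wy":0,"wz":0,"fingers":0.2},{"tx":0,"ty":0,"tz":0,"wx":0,"wy":0,"wz":0,"fingers":0.2},{"tx":0,"ty":0,"tz":0,"wx":0,"wy":0,"wz":0,"fingers":0.2},{"tx":0,"ty":0,"tz":0,"wx":0,"wy":0,"wz":0,"fingers":0.2},{"tx":0,"ty":0,"tz":0,"wx":0,"wy":0,"wz":0,"fingers":0.2}], newtons=30)

```text
time_s: 7.02
position: [0.4269, 0.0109, -0.0179]
tcp_rot: [180.0, -0.0, 90.4]
ft_force: [0.1, -0.4, 2.3]
finger_gap: 0.0243
grasp_force: 30.0
```

Gripped (24.3 mm gap, 30 N). I'm lifting and moving over the short stack.

play_rows(motion=[{"tx":0,"ty":0,"tz":-0.03,"wx":0,"wy":0,"wz":0,"fingers":0.2},{"tx":0,"ty":0,"tz":-0.065,"wx":0,"wy":0,"wz":0,"fingers":0.2},{"tx":0,"ty":0,"tz":-0.065,"wx":0,"wy":0,"wz":0,"fingers":0.2},{"tx":0,"ty":0,"tz":-0.065,"wx":0,"wy":0,"wz":0,"fingers":0.2},{"tx":0,"ty":0,"tz":-0.065,"wx":0,"wy":0,"wz":0,"fingers":0.2},{"tx":0,"ty":0,"tz":-0.06,"wx":0,"wy":0,"wz":0,"fingers":0.2},{"tx":0.0427,"ty":0.0603,"tz":0,"wx":0,"wy":0,"wz":0,"fingers":0.2},{"tx":0.0427,"ty":0.0603,"tz":0,"wx":0,"wy":0,"wz":0,"fingers":0.2},{"tx":0.0427,"ty":0.0603,"tz":0,"wx":0,"wy":0,"wz":0,"fingers":0.2},{"tx":0.0427,"ty":0.0603,"tz":0,"wx":0,"wy":0,"wz":0,"fingers":0.2},{"tx":0.0427,"ty":0.0603,"tz":0,"wx":0,"wy":0,"wz":0,"fingers":0.2},{"tx":0.0427,"ty":0.0603,"tz":0,"wx":0,"wy":0,"wz":0,"fingers":0.2},{"tx":0.0427,"ty":0.0603,"tz":0,"wx":0,"wy":0,"wz":0,"fingers":0.2},{"tx":0.0427,"ty":0.0603,"tz":0,"wx":0,"wy":0,"wz":0,"fingers":0.2},{"tx":0,"ty":0,"tz":0,"wx":0,"wy":0,"wz":-0.036,"fingers":0.2},{"tx":0,"ty":0,"tz":0,"wx":0,"wy":0,"wz":0,"fingers":0.2},{"tx":0,"ty":0,"tz":0,"wx":0,"wy":0,"wz":0,"fingers":0.2}])

```text
time_s: 8.43
position: [0.618, 0.1487, 0.1212]
tcp_rot: [-179.9, 0.0, 92.0]
ft_force: [-0.1, -0.2, -1.0]
finger_gap: 0.0241
grasp_force: 29.8
```

```bash
cat > boxm.py <<'E'
from wr import *
def analyse(tag):
    s,I,D,M=shot(tag); print(s['time_s'],s['position'],s['tcp_rot'],s['finger_gap'],s['grasp_force'])
    W=wpts(D,M); Z=W[...,2]; X=W[...,0];Y=W[...,1]
    c=(abs(X-.619)<.075)&(abs(Y-.18)<.09)
    m=c&(Z>.041)&(Z<.051); print('rim',m.sum(),np.median(Z[m]),rect(W[m]))
    white=(cv2.cvtColor(I,cv2.COLOR_RGB2HSV)[...,1]<90)
    for nm,lo,hi in (('short',.023,.031),('tall',.033,.041)):
        k=c&(abs(X-.619)<.03)&(Z>lo)&(Z<hi)&white; print(nm,k.sum(),np.median(Z[k]) if k.any() else '',rect(W[k]) if k.any() else '')
    # held domino: height above
    g=(abs(X-s['position'][0])<.03)&(abs(Y-s['position'][1])<.04)&(Z>.08)&(I.min(-1)>150)
    h=np.histogram(Z[g]*1e3,bins=range(80,240,4)); print('held',[(int(b),int(a)) for a,b in zip(*h) if a>20])
    return s,I,D,M,W,g
E
python3 - <<'E'
from boxm import *
s,I,D,M,W,g=analyse('w5')
E
```

```text
8.4333 [0.61798337 0.14869147 0.12119613] [-1.79899017e+02  2.84114473e-02  9.19917915e+01] 0.02407270478579078 29.84030842781067
rim 5039 0.04609998136267918 (array([619.1, 178.8]), array([125. , 154.1]), 2.18)
short 1070 0.02720928451135335 (array([620. , 150.5]), array([45.1, 24.2]), 89.94)
tall 1547 0.03720813567086878 (array([618.7, 208.9]), array([24.4, 49.9]), 4.35)
held [(148, 1327)]
```

View pics/w5.png

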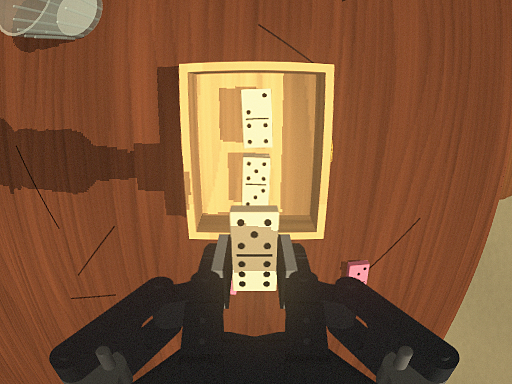

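The wrist view shows the held spare at (253,250), the short stack behind it at (256,180) and the tall stack at (257,118). I'm fitting the edges for exact offsets.

```bash
cat > fit.py <<'E'
from wr import *
def ld(tag):
    z=np.load(tag+'.npz'); K=z['K']; M=dict(fx=K[0],fy=K[1],cx=K[2],cy=K[3],pose=z['pose']); return z['I'],z['D'],wpts(z['D'],M)
def edge(W,m):
    P=W[m]*1e3; ys=P[:,1]; lo,hi=np.percentile(ys,[1,99]); r=[]
    for a in np.arange(lo+2,hi-2,2):
        q=P[(ys>=a)&(ys<a+2),0]
        if len(q)>8: r.append((a+1,q.min(),q.max()))
    r=np.array(r); l=np.polyfit(r[:,0],r[:,1],1); h=np.polyfit(r[:,0],r[:,2],1)
    mid=np.polyfit(r[:,0],(r[:,1]+r[:,2])/2,1)
    print(' y',np.round([ys.min(),lo,hi,ys.max()],1),'yaw l,h,mid',np.round(-np.degrees([l[0],h[0],mid[0]]),2),'w',round(np.median(r[:,2]-r[:,1]),1),'xmid at y0:',round(ys.mean(),1),round(np.polyval(mid,ys.mean()),2))
E
python3 - <<'E'
from fit import *
for t in ('w5','w2'):
    I,D,W=ld(t); X,Y,Z=W[...,0],W[...,1],W[...,2]; wh=cv2.cvtColor(I,cv2.COLOR_RGB2HSV)[...,1]<110
    c=(abs(X-.619)<.03)&(abs(Y-.18)<.068)
    for lo,hi in ((.0235,.031),(.0335,.041)): print(t,lo,(c&(Z>lo)&(Z<hi)&wh).sum()); edge(W,c&(Z>lo)&(Z<hi))
    if t=='w5': 
        g=(abs(X-.618)<.03)&(abs(Y-.1487)<.04)&(Z>.146)&(Z<.153)&(I.min(-1)>60); print('held',np.median(Z[g]));edge(W,g)
        print(rect(W[g]))
E
```

```text
w5 0.0235 1178
 y [127.7 128.6 173.6 173.9] yaw l,h,mid [1.01 0.48 0.74] w 24.1 xmid at y0: 151.9 619.48
w5 0.0335 1639
 y [183.9 184.8 233.9 247.9] yaw l,h,mid [4.86 3.58 4.22] w 23.8 xmid at y0: 209.8 618.56
held 0.14924240133519756
 y [123.3 124.9 174.1 174.9] yaw l,h,mid [3.46 1.46 2.46] w 24.3 xmid at y0: 152.2 618.36
(array([618.6, 149.1]), array([36.9, 50.8]), 2.19)
w2 0.0235 799
 y [123.  123.8 214.8 218.9] yaw l,h,mid [-0.02  2.39  1.18] w 24.6 xmid at y0: 154.3 618.85
w2 0.0335 483
 y [183.  183.7 219.9 221.7] yaw l,h,mid [-1.8   4.52  1.36] w 24.7 xmid at y0: 201.0 618.66
```

play_rows(motion=[{"tx":-0.001,"ty":0.0025,"tz":0.03,"wx":0,"wy":0,"wz":0.022,"fingers":0.2},{"tx":0,"ty":0,"tz":0.06,"wx":0,"wy":0,"wz":0,"fingers":0.2},{"tx":0,"ty":0,"tz":0.06,"wx":0,"wy":0,"wz":0,"fingers":0.2},{"tx":0,"ty":0,"tz":0.06,"wx":0,"wy":0,"wz":0,"fingers":0.2},{"tx":0,"ty":0,"tz":0.04,"wx":0,"wy":0,"wz":0,"fingers":0.2},{"tx":0,"ty":0,"tz":0.018,"wx":0,"wy":0,"wz":0,"fingers":0.2},{"tx":0,"ty":0,"tz":0,"wx":0,"wy":0,"wz":0,"fingers":0.2},{"tx":0,"ty":0,"tz":0,"wx":0,"wy":0,"wz":0,"fingers":0.2},{"tx":0,"ty":0,"tz":0,"wx":0,"wy":0,"wz":0,"fingers":0.2}])

```text
time_s: 9.23
position: [0.6207, 0.1485, 0.0161]
tcp_rot: [179.9, -0.0, 91.0]
ft_force: [0.5, -0.7, -0.0]
finger_gap: 0.0242
grasp_force: 29.8
```

Run:
```python
from wr import *
from fit import edge
s,I,D,M=shot('w6'); print(s['position'],s['tcp_rot'],s['ft_force'])
W=wpts(D,M); X,Y,Z=W[...,0],W[...,1],W[...,2]; p=s['position']
g=(abs(X-p[0])<.02)&(abs(Y-p[1])<.03)&(Z>p[2]+.0245)&(Z<p[2]+.031); print(np.median(Z[g])); edge(W,g)
```

```text
[0.62068036 0.14849447 0.01609226] [ 1.79888332e+02 -2.47156595e-02  9.09948004e+01] [ 0.48402948 -0.69801086 -0.03264742]
0.04415416454765381
 y [123.9 124.7 173.8 174.4] yaw l,h,mid [3.17 0.4  1.78] w 24.3 xmid at y0: 151.8 620.83
```

play_rows(motion=[{"tx":-0.0005,"ty":-0.003,"tz":0.005,"wx":0,"wy":0,"wz":0,"fingers":0.2},{"tx":0,"ty":0,"tz":0.005,"wx":0,"wy":0,"wz":0,"fingers":0.2},{"tx":0,"ty":0,"tz":0.0025,"wx":0,"wy":0,"wz":0,"fingers":0.2},{"tx":0,"ty":0,"tz":0,"wx":0,"wy":0,"wz":0,"fingers":0.2},{"tx":0,"ty":0,"tz":0,"wx":0,"wy":0,"wz":0,"fingers":0.2},{"tx":0,"ty":0,"tz":0,"wx":0,"wy":0,"wz":0,"fingers":0.2}])

```text
time_s: 9.78
position: [0.6185, 0.1483, 0.0098]
tcp_rot: [-180.0, 0.0, 91.0]
ft_force: [0.7, -0.1, 0.1]
finger_gap: 0.0239
grasp_force: 29.8
```

Run:
```python
from wr import *
from fit import edge
s,I,D,M=shot('w7'); print(s['position'],s['tcp_rot'],s['ft_force'])
W=wpts(D,M); X,Y,Z=W[...,0],W[...,1],W[...,2]; p=s['position']
g=(abs(X-p[0])<.02)&(abs(Y-p[1])<.03)&(Z>p[2]+.0245)&(Z<p[2]+.031); print(np.median(Z[g])); edge(W,g)
c=(abs(X-.619)<.03)&(abs(Y-.213)<.03)&(Z>.0335)&(Z<.041);edge(W,c)
```

```text
[0.61854895 0.14825873 0.00983007] [-1.79999568e+02  7.19154977e-04  9.10288973e+01] [ 0.74870963 -0.05663223  0.12117318]
0.03789574680858354
 y [123.4 124.5 173.6 174. ] yaw l,h,mid [3.7  0.52 2.11] w 24.2 xmid at y0: 151.6 618.58
 y [183.5 185.  233.4 234.6] yaw l,h,mid [4.55 3.99 4.27] w 24.6 xmid at y0: 210.0 618.34
```

play_rows(motion=[{"tx":0,"ty":0.0018,"tz":0,"wx":0,"wy":0,"wz":0,"fingers":0.2},{"tx":0,"ty":0,"tz":0.0012,"wx":0,"wy":0,"wz":0,"fingers":0.2},{"tx":0,"ty":0,"tz":0.001,"wx":0,"wy":0,"wz":0,"fingers":0.2},{"tx":0,"ty":0,"tz":0,"wx":0,"wy":0,"wz":0,"fingers":0.2},{"tx":0,"ty":0,"tz":0,"wx":0,"wy":0,"wz":0,"fingers":0.2}])

```text
time_s: 10.25
position: [0.6195, 0.1483, 0.0092]
tcp_rot: [180.0, -0.0, 91.0]
ft_force: [0.0, -0.4, 2.7]
finger_gap: 0.0239
grasp_force: 30.1
```

Run:
```python
from wr import *
from fit import edge
s,I,D,M=shot('w8'); print(s['position'],s['tcp_rot'],s['ft_force'])
W=wpts(D,M); X,Y,Z=W[...,0],W[...,1],W[...,2]; p=s['position']
g=(abs(X-p[0])<.02)&(abs(Y-p[1])<.03)&(Z>.034)&(Z<.041); print(np.median(Z[g])); edge(W,g)
```

```text
[0.61949293 0.14830118 0.00921594] [ 1.79973602e+02 -5.36895997e-03  9.10250391e+01] [ 0.03337715 -0.44016971  2.7175837 ]
0.037288411438401364
 y [123.3 124.6 173.6 174.1] yaw l,h,mid [3.72 0.15 1.93] w 24.3 xmid at y0: 151.6 619.57
```

Seated at the right height with a 2.7 N contact force. I'm releasing and raising.

play_rows(motion=[{"tx":0,"ty":0,"tz":0,"wx":0,"wy":0,"wz":0,"fingers":0.35},{"tx":0,"ty":0,"tz":0,"wx":0,"wy":0,"wz":0,"fingers":0.45},{"tx":0,"ty":0,"tz":0,"wx":0,"wy":0,"wz":0,"fingers":0.45},{"tx":0,"ty":0,"tz":0,"wx":0,"wy":0,"wz":0,"fingers":0.45},{"tx":0,"ty":0,"tz":-0.02,"wx":0,"wy":0,"wz":0,"fingers":0.45},{"tx":0,"ty":0,"tz":-0.04,"wx":0,"wy":0,"wz":0,"fingers":0.45},{"tx":0,"ty":0,"tz":-0.08,"wx":0,"wy":0,"wz":0,"fingers":0.45},{"tx":0,"ty":0,"tz":-0.08,"wx":0,"wy":0,"wz":0,"fingers":0.45},{"tx":0,"ty":0,"tz":-0.08,"wx":0,"wy":0,"wz":0,"fingers":0.45},{"tx":0,"ty":0,"tz":-0.08,"wx":0,"wy":0,"wz":0,"fingers":0.45},{"tx":0,"ty":0,"tz":0,"wx":0,"wy":0,"wz":0,"fingers":0.45},{"tx":0,"ty":0,"tz":0,"wx":0,"wy":0,"wz":0,"fingers":0.45},{"tx":0,"ty":0,"tz":0,"wx":0,"wy":0,"wz":0,"fingers":0.45}])

```text
time_s: 11.38
position: [0.6191, 0.1482, 0.161]
tcp_rot: [180.0, -0.0, 91.0]
ft_force: [-0.9, -0.6, -0.6]
finger_gap: 0.0384
grasp_force: 0.0
```

Run:
```python
from wr import *
from fit import edge
s,I,D,M=shot('w9'); print(s['time_s'],s['position'],s['tcp_rot'],s['ft_force'])
W=wpts(D,M); X,Y,Z=W[...,0],W[...,1],W[...,2]
c=(abs(X-.619)<.075)&(abs(Y-.18)<.09)
m=c&(Z>.041)&(Z<.051); print('rim',m.sum(),np.median(Z[m]),rect(W[m]))
for y in (.149,.210):
    g=(abs(X-.619)<.025)&(abs(Y-y)<.0295)&(Z>.034)&(Z<.041); print(g.sum(),np.median(Z[g])); edge(W,g)
cv2.imwrite('pics/c9.png',cv2.resize(I[40:250,150:370],None,fx=2.7,fy=2.7,interpolation=cv2.INTER_CUBIC)[...,::-1])
```

```text
11.3833 [0.6191175  0.1482266  0.16102911] [ 1.79989890e+02 -3.47238998e-03  9.10278545e+01] [-0.85734406 -0.60851821 -0.57131177]
rim 4208 0.046131033068399885 (array([619.1, 178.7]), array([125.1, 155. ]), 2.15)
1196 0.03718555376210056
 y [123.3 123.9 173.3 174. ] yaw l,h,mid [0.75 0.88 0.81] w 24.1 xmid at y0: 149.4 619.82
1317 0.03724188101160103
 y [182.9 184.2 233.9 234.1] yaw l,h,mid [5.08 4.13 4.61] w 23.9 xmid at y0: 209.2 618.6
```

View pics/c9.png

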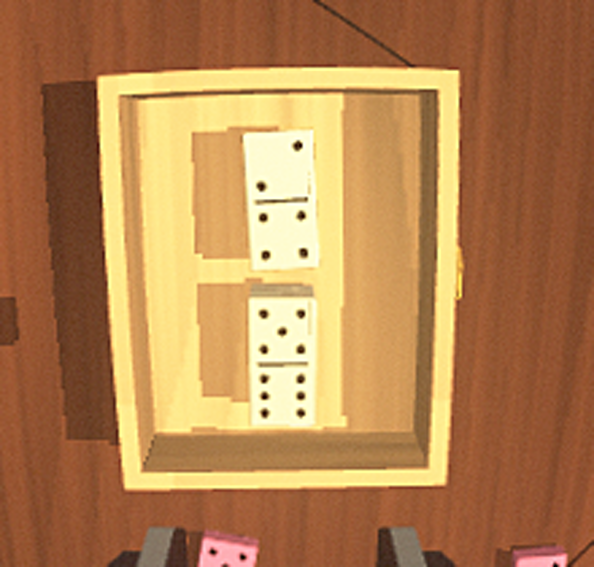

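The spare sits squarely on the short stack (both tops at 37.2 mm, yaw 0.8°), and the hook is on the box's right (+x) side. Next, the lid.

play_rows(motion=[{"tx":-0.0855,"ty":-0.0012,"tz":0,"wx":0,"wy":0,"wz":0,"fingers":0.6},{"tx":-0.0855,"ty":-0.0012,"tz":0,"wx":0,"wy":0,"wz":0,"fingers":0.6},{"tx":-0.0855,"ty":-0.0012,"tz":0,"wx":0,"wy":0,"wz":0,"fingers":0.6},{"tx":-0.0855,"ty":-0.0012,"tz":0,"wx":0,"wy":0,"wz":0,"fingers":0.6},{"tx":-0.0855,"ty":-0.0012,"tz":0,"wx":0,"wy":0,"wz":0,"fingers":0.6},{"tx":-0.0855,"ty":-0.0012,"tz":0,"wx":0,"wy":0,"wz":0,"fingers":0.6},{"tx":-0.0855,"ty":-0.0012,"tz":0,"wx":0,"wy":0,"wz":0,"fingers":0.6},{"tx":-0.0855,"ty":-0.0012,"tz":0,"wx":0,"wy":0,"wz":0,"fingers":0.6},{"tx":-0.0855,"ty":-0.0012,"tz":0,"wx":0,"wy":0,"wz":0,"fingers":0.6},{"tx":-0.0855,"ty":-0.0012,"tz":0,"wx":0,"wy":0,"wz":0,"fingers":0.6},{"tx":0,"ty":0,"tz":0,"wx":0,"wy":0,"wz":0.122,"fingers":0.6},{"tx":0,"ty":0,"tz":0,"wx":0,"wy":0,"wz":0.122,"fingers":0.6},{"tx":0,"ty":0,"tz":0,"wx":0,"wy":0,"wz":0,"fingers":0.6},{"tx":0,"ty":0,"tz":0,"wx":0,"wy":0,"wz":0,"fingers":0.6}])

```text
time_s: 12.6
position: [0.6196, -0.1936, 0.1593]
tcp_rot: [-179.8, -0.0, 80.2]
ft_force: [-0.1, -0.5, -0.1]
finger_gap: 0.0513
grasp_force: 0.0
```

Run:
```python
from wr import *
s,I,D,M=shot('w10'); print(s['time_s'],s['position'],s['tcp_rot'],s['finger_gap'])
W=wpts(D,M); X,Y,Z=W[...,0],W[...,1],W[...,2]
c=(abs(X-.621)<.1)&(abs(Y+.194)<.1)
for nm,lo,hi in (('panel',.010,.018),('grip',.030,.038)):
    m=c&(Z>lo)&(Z<hi); m=cv2.morphologyEx(m.astype(np.uint8),cv2.MORPH_OPEN,np.ones((3,3)))>0
    print(nm,m.sum(),np.median(Z[m]),rect(W[m]))
```

```text
12.6 [ 0.61957233 -0.19361196  0.15931962] [-1.79843388e+02 -2.34052692e-02  8.01797198e+01] 0.0512579742940742
panel 14139 0.014259285159653023 (array([ 622.7, -196.3]), array([154.2, 129.9]), 80.21)
grip 1138 0.03409099197569962 (array([ 620. , -195.5]), array([69., 18.]), 80.85)
```

View pics/w10.png

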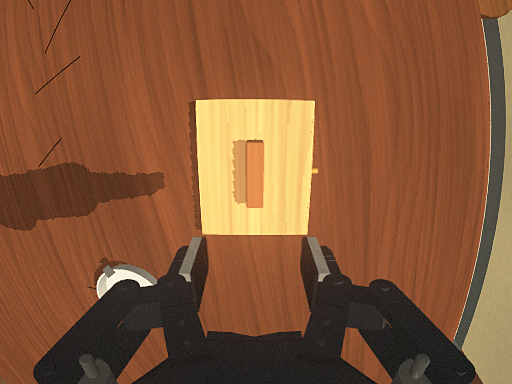

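The wrist view shows the lid with its bar at (254,174) and the stud at right (315,171), so it is on the +x side and needs no half turn. I'm descending on the bar at (620, −195.6).

play_rows(motion=[{"tx":-0.0048,"ty":0.0016,"tz":0.0625,"wx":0,"wy":0,"wz":0,"fingers":0.45},{"tx":0,"ty":0,"tz":0.0625,"wx":0,"wy":0,"wz":0,"fingers":0.45},{"tx":0,"ty":0,"tz":0.0625,"wx":0,"wy":0,"wz":0,"fingers":0.45},{"tx":0,"ty":0,"tz":0.0625,"wx":0,"wy":0,"wz":0,"fingers":0.45},{"tx":0,"ty":0,"tz":0.0625,"wx":0,"wy":0,"wz":0,"fingers":0.45},{"tx":0,"ty":0,"tz":0.0625,"wx":0,"wy":0,"wz":0,"fingers":0.45},{"tx":0,"ty":0,"tz":0.018,"wx":0,"wy":0,"wz":0,"fingers":0.45},{"tx":0,"ty":0,"tz":0.01,"wx":0,"wy":0,"wz":0,"fingers":0.45},{"tx":0,"ty":0,"tz":0,"wx":0,"wy":0,"wz":0,"fingers":0.45},{"tx":0,"ty":0,"tz":0,"wx":0,"wy":0,"wz":0,"fingers":0.45}])

```text
time_s: 13.48
position: [0.6219, -0.1958, 0.001]
tcp_rot: [179.9, 0.0, 80.1]
ft_force: [-0.2, 0.4, -0.9]
finger_gap: 0.0381
grasp_force: 0.0
```

play_rows(motion=[{"tx":0,"ty":-0.004,"tz":0.006,"wx":0,"wy":0,"wz":0,"fingers":0.45},{"tx":0,"ty":0,"tz":0.006,"wx":0,"wy":0,"wz":0,"fingers":0.45},{"tx":0,"ty":0,"tz":0,"wx":0,"wy":0,"wz":0,"fingers":0.1},{"tx":0,"ty":0,"tz":0,"wx":0,"wy":0,"wz":0,"fingers":0.1},{"tx":0,"ty":0,"tz":0,"wx":0,"wy":0,"wz":0,"fingers":0.1},{"tx":0,"ty":0,"tz":0,"wx":0,"wy":0,"wz":0,"fingers":0.1},{"tx":0,"ty":0,"tz":0,"wx":0,"wy":0,"wz":0,"fingers":0.1},{"tx":0,"ty":0,"tz":0,"wx":0,"wy":0,"wz":0,"fingers":0.1}], newtons=70)

```text
time_s: 14.15
position: [0.6197, -0.1957, -0.0043]
tcp_rot: [179.9, 0.0, 80.0]
ft_force: [-1.0, 0.8, 5.8]
finger_gap: 0.0165
grasp_force: 70.9
```

Gripped. I'm lifting and carrying the lid over the box, turning it to the box's yaw.

play_rows(motion=[{"tx":0,"ty":0,"tz":-0.02,"wx":0,"wy":0,"wz":0,"fingers":0.1},{"tx":0,"ty":0,"tz":-0.05,"wx":0,"wy":0,"wz":0,"fingers":0.1},{"tx":0,"ty":0,"tz":-0.06,"wx":0,"wy":0,"wz":0,"fingers":0.1},{"tx":0,"ty":0,"tz":-0.06,"wx":0,"wy":0,"wz":0,"fingers":0.1},{"tx":0,"ty":0,"tz":-0.06,"wx":0,"wy":0,"wz":0,"fingers":0.1},{"tx":0.04,"ty":-0.007,"tz":0,"wx":0,"wy":0,"wz":0,"fingers":0.1},{"tx":0.0838,"ty":-0.0149,"tz":0,"wx":0,"wy":0,"wz":0,"fingers":0.1},{"tx":0.0838,"ty":-0.0149,"tz":0,"wx":0,"wy":0,"wz":0,"fingers":0.1},{"tx":0.0838,"ty":-0.0149,"tz":0,"wx":0,"wy":0,"wz":0,"fingers":0.1},{"tx":0.0838,"ty":-0.0149,"tz":0,"wx":0,"wy":0,"wz":0,"fingers":0.1},{"tx":0.0838,"ty":-0.0149,"tz":0,"wx":0,"wy":0,"wz":0,"fingers":0.1},{"tx":0.0838,"ty":-0.0149,"tz":0,"wx":0,"wy":0,"wz":0,"fingers":0.1},{"tx":0.0838,"ty":-0.0149,"tz":0,"wx":0,"wy":0,"wz":0,"fingers":0.1},{"tx":0.0838,"ty":-0.0149,"tz":0,"wx":0,"wy":0,"wz":0,"fingers":0.1},{"tx":0.0838,"ty":-0.0149,"tz":0,"wx":0,"wy":0,"wz":0,"fingers":0.1},{"tx":0.0838,"ty":-0.0149,"tz":0,"wx":0,"wy":0,"wz":0,"fingers":0.1},{"tx":0.044,"ty":-0.008,"tz":0,"wx":0,"wy":0,"wz":0,"fingers":0.1},{"tx":0,"ty":0,"tz":0,"wx":0,"wy":0,"wz":-0.135,"fingers":0.1},{"tx":0,"ty":0,"tz":0,"wx":0,"wy":0,"wz":-0.135,"fingers":0.1},{"tx":0,"ty":0,"tz":0,"wx":0,"wy":0,"wz":0,"fingers":0.1}])

```text
time_s: 15.82
position: [0.6174, 0.1801, 0.0941]
tcp_rot: [-179.9, 0.0, 92.4]
ft_force: [-0.5, -0.7, -2.4]
finger_gap: 0.0161
grasp_force: 70.0
```

```bash
cat > lidm.py <<'E'
from wr import *
def lidm(tag):
    s,I,D,M=shot(tag); p=s['position']; print(s['time_s'],np.round(p*1e3,1),np.round(s['tcp_rot'],2),s['finger_gap'],np.round(s['ft_force'],1))
    W=wpts(D,M); X,Y,Z=W[...,0],W[...,1],W[...,2]
    c=(abs(X-p[0])<.1)&(abs(Y-p[1])<.1)&(Z>p[2]+.004)&(Z<p[2]+.03)
    hsv=cv2.cvtColor(I,cv2.COLOR_RGB2HSV); m=c&(hsv[...,2]>110)
    m=cv2.morphologyEx(m.astype(np.uint8),cv2.MORPH_OPEN,np.ones((5,5)))>0
    P=W[m]; A=np.c_[P[:,:2]-p[:2],np.ones(len(P))]; k=np.linalg.lstsq(A,P[:,2],rcond=None)[0]
    print('panel',m.sum(),'z',np.median(P[:,2]),'dz vs tcp',np.median(P[:,2])-p[2],'slope deg',np.degrees(k[:2]),rect(P),'y',P[:,1].min(),P[:,1].max(),'x',P[:,0].min(),P[:,0].max())
    # far (+y) edge line and side edges
    Y2=P[:,1];
    r=[(a,P[(P[:,0]>a)&(P[:,0]<a+.003),1].max()) for a in np.arange(p[0]-.05,p[0]+.05,.003)]
    r=np.array(r); f=np.polyfit(r[:,0]-p[0],r[:,1],1); print('far edge: yaw',np.degrees(f[0]),'y at tcp x',f[1]*1e3)
    e=[]
    for a in np.arange(Y2.min()+.01,Y2.max()-.008,.003):
        q=P[(Y2>a)&(Y2<a+.003),0]
        if len(q)>20: e.append((a-p[1],q.min(),np.percentile(q,100)))
    e=np.array(e); fl=np.polyfit(e[:,0],e[:,1],1); print('left edge yaw',-np.degrees(fl[0]),'x at tcp y',fl[1]*1e3,'width',np.median(e[:,2]-e[:,1]))
E
python3 -c "
from lidm import *
lidm('w11')"
```

```text
15.8167 [617.4 180.1  94.1] [-1.7992e+02  1.0000e-02  9.2430e+01] 0.016085290656201488 [-0.5 -0.7 -2.4]
panel 34469 z 0.11261625021713889 dz vs tcp 0.018553622395342334 slope deg [-0.09847882 -0.16106146] (array([621.5, 181.9]), array([131.5, 150.9]), 2.53) y 0.10653401764009357 0.25948955086682673 x 0.5534119580922585 0.6871806625602158
far edge: yaw 2.5810847629762015 y at tcp x 257.0938071860141
left edge yaw 20.336674701668993 x at tcp y 565.7017147684448 width 0.12339066825109224
```

View pics/w11.png

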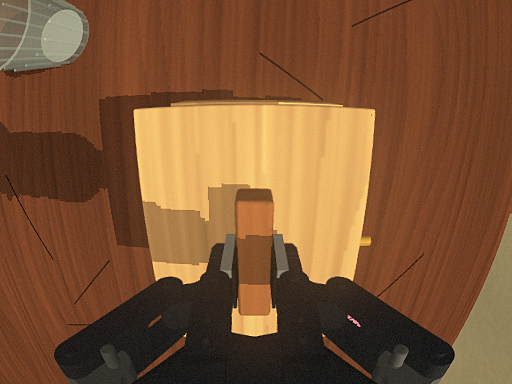

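The lid is level in the hand, with its stud at (365,240) on the hook side; the far edge of the box shows at about row 102. Panel underside is about 10.5 mm above the reported TCP. I'm correcting the offset and descending to just over the rim.

play_rows(motion=[{"tx":-0.0034,"ty":0.0041,"tz":0.02,"wx":0,"wy":0,"wz":0.006,"fingers":0.1},{"tx":0,"ty":0,"tz":0.03,"wx":0,"wy":0,"wz":0,"fingers":0.1},{"tx":0,"ty":0,"tz":0.03,"wx":0,"wy":0,"wz":0,"fingers":0.1},{"tx":0,"ty":0,"tz":0.02,"wx":0,"wy":0,"wz":0,"fingers":0.1},{"tx":0,"ty":0,"tz":0.01,"wx":0,"wy":0,"wz":0,"fingers":0.1},{"tx":0,"ty":0,"tz":0,"wx":0,"wy":0,"wz":0,"fingers":0.1},{"tx":0,"ty":0,"tz":0,"wx":0,"wy":0,"wz":0,"fingers":0.1},{"tx":0,"ty":0,"tz":0,"wx":0,"wy":0,"wz":0,"fingers":0.1}])

```text
time_s: 16.53
position: [0.6205, 0.1778, 0.0513]
tcp_rot: [180.0, -0.0, 91.9]
ft_force: [-0.0, 0.2, -1.7]
finger_gap: 0.0162
grasp_force: 70.0
```

Run:
```python
from lidm import *
lidm('w12')
# scene/side: lid rect from panel-top points
s=observe(); p=s['position']
for n,tz,b in (("scene",.0015,(619.1,180.)),("side",-.0016,(617.7,180.))):
    I,D=get_image(n); cv2.imwrite(f'pics/{n}12.png',I[...,::-1]); W=cam_pts(n,D); W[...,2]-=tz
    top=p[2]+.0185
    m=(abs(W[...,0]-.619)<.08)&(abs(W[...,1]-.18)<.09)&(abs(W[...,2]-top)<.005)
    m=cv2.morphologyEx(m.astype(np.uint8),cv2.MORPH_OPEN,np.ones((3,3)))>0
    print(n,m.sum(),np.median(W[...,2][m]),rect(W[m]),'box by same cam',b)
print(observe()['position'])
```

```text
16.5333 [620.5 177.8  51.3] [ 1.7996e+02 -1.0000e-02  9.1910e+01] 0.016230132258276447 [-0.   0.2 -1.7]
panel 34418 z 0.06986007487886045 dz vs tcp 0.018584567702082687 slope deg [ 0.03154928 -0.15255038] (array([624.3, 179.9]), array([131.1, 150.3]), 1.97) y 0.10459679798844787 0.2568586778945059 x 0.5568410588035374 0.6898845414881429
far edge: yaw 2.0538401744160146 y at tcp x 254.80905346909967
left edge yaw 20.617645609337373 x at tcp y 569.5632969079278 width 0.12322401898968693
scene 2199 0.0696375750867248 (array([624.4, 179.1]), array([131.1, 157.3]), 1.79) box by same cam (619.1, 180.0)
side 1646 0.0699092195524091 (array([619.9, 180. ]), array([126.4, 157.1]), 1.62) box by same cam (617.7, 180.0)
[0.6206874  0.17794039 0.05161155]
```

play_rows(motion=[{"tx":0.0018,"ty":-0.005,"tz":0.008,"wx":0,"wy":0,"wz":-0.003,"fingers":0.1},{"tx":0,"ty":0,"tz":0.007,"wx":0,"wy":0,"wz":0,"fingers":0.1},{"tx":0,"ty":0,"tz":0,"wx":0,"wy":0,"wz":0,"fingers":0.1},{"tx":0,"ty":0,"tz":0,"wx":0,"wy":0,"wz":0,"fingers":0.1},{"tx":0,"ty":0,"tz":0,"wx":0,"wy":0,"wz":0,"fingers":0.1},{"tx":0,"ty":0,"tz":0,"wx":0,"wy":0,"wz":0,"fingers":0.1}])

```text
time_s: 17.18
position: [0.6182, 0.1785, 0.045]
tcp_rot: [180.0, -0.0, 92.1]
ft_force: [-0.1, 0.4, -0.8]
finger_gap: 0.0161
grasp_force: 70.0
```

Run:
```python
from lidm import *
lidm('w13')
s=observe(); p=s['position']
for n,tz,b in (("scene",.0015,(619.1,180.)),("side",-.0016,(617.7,180.))):
    I,D=get_image(n); W=cam_pts(n,D); W[...,2]-=tz
    top=p[2]+.0185
    m=(abs(W[...,0]-.619)<.08)&(abs(W[...,1]-.18)<.09)&(abs(W[...,2]-top)<.005)
    m=cv2.morphologyEx(m.astype(np.uint8),cv2.MORPH_OPEN,np.ones((3,3)))>0
    print(n,m.sum(),np.median(W[...,2][m]),rect(W[m]),'box by same cam',b)
print(observe()['position'])
```

```text
17.1833 [618.2 178.5  45. ] [179.99  -0.    92.06] 0.01608294272874777 [-0.1  0.4 -0.8]
panel 34455 z 0.06352253966180654 dz vs tcp 0.018555981480697377 slope deg [-0.00303775 -0.16131963] (array([622.3, 180.3]), array([131.3, 150.8]), 2.14) y 0.10485933744602091 0.2575621103201374 x 0.5539977069883004 0.6879251829866638
far edge: yaw 2.145664165385693 y at tcp x 255.45575312084833
left edge yaw 20.673742440089818 x at tcp y 567.1407212716449 width 0.1232472119634016
scene 2196 0.06306609748137232 (array([619.2, 180.2]), array([128.3, 158.6]), 0.81) box by same cam (619.1, 180.0)
side 1623 0.06342493470416062 (array([617.1, 181. ]), array([127.4, 156.2]), 3.48) box by same cam (617.7, 180.0)
[0.61825372 0.17846254 0.04503247]
```

The lid is centred within about 1 mm by all three cameras. I'm lowering it.

play_rows(motion=[{"tx":0,"ty":0.001,"tz":0.005,"wx":0,"wy":0,"wz":0,"fingers":0.1},{"tx":0,"ty":0,"tz":0.005,"wx":0,"wy":0,"wz":0,"fingers":0.1},{"tx":0,"ty":0,"tz":0.005,"wx":0,"wy":0,"wz":0,"fingers":0.1},{"tx":0,"ty":0,"tz":0.004,"wx":0,"wy":0,"wz":0,"fingers":0.1},{"tx":0,"ty":0,"tz":0,"wx":0,"wy":0,"wz":0,"fingers":0.1},{"tx":0,"ty":0,"tz":0,"wx":0,"wy":0,"wz":0,"fingers":0.1}])

```text
time_s: 17.83
position: [0.6183, 0.1784, 0.0371]
tcp_rot: [-180.0, 0.0, 92.1]
ft_force: [0.5, -0.4, -1.5]
finger_gap: 0.0163
grasp_force: 70.0
```

play_rows(motion=[{"tx":0,"ty":0,"tz":0.002,"wx":0,"wy":0,"wz":0,"fingers":0.1},{"tx":0,"ty":0,"tz":0.002,"wx":0,"wy":0,"wz":0,"fingers":0.1},{"tx":0,"ty":0,"tz":0,"wx":0,"wy":0,"wz":0,"fingers":0.1},{"tx":0,"ty":0,"tz":0,"wx":0,"wy":0,"wz":0,"fingers":0.1}])

```text
time_s: 18.17
position: [0.6185, 0.1784, 0.0357]
tcp_rot: [180.0, -0.0, 92.1]
ft_force: [0.5, 0.0, -1.6]
finger_gap: 0.0163
grasp_force: 70.1
```

play_rows(motion=[{"tx":0,"ty":0,"tz":0.0015,"wx":0,"wy":0,"wz":0,"fingers":0.1},{"tx":0,"ty":0,"tz":0.0005,"wx":0,"wy":0,"wz":0,"fingers":0.1},{"tx":0,"ty":0,"tz":0,"wx":0,"wy":0,"wz":0,"fingers":0.1},{"tx":0,"ty":0,"tz":0,"wx":0,"wy":0,"wz":0,"fingers":0.1}])

```text
time_s: 18.5
position: [0.6186, 0.1785, 0.0357]
tcp_rot: [180.0, -0.0, 92.1]
ft_force: [-1.7, -1.3, 5.5]
finger_gap: 0.0166
grasp_force: 70.8
```

Contact on the rim at the expected height. I'm releasing and raising.

play_rows(motion=[{"tx":0,"ty":0,"tz":0,"wx":0,"wy":0,"wz":0,"fingers":0.25},{"tx":0,"ty":0,"tz":0,"wx":0,"wy":0,"wz":0,"fingers":0.45},{"tx":0,"ty":0,"tz":0,"wx":0,"wy":0,"wz":0,"fingers":0.45},{"tx":0,"ty":0,"tz":0,"wx":0,"wy":0,"wz":0,"fingers":0.45},{"tx":0,"ty":0,"tz":-0.01,"wx":0,"wy":0,"wz":0,"fingers":0.45},{"tx":0,"ty":0,"tz":-0.02,"wx":0,"wy":0,"wz":0,"fingers":0.45},{"tx":0,"ty":0,"tz":-0.04,"wx":0,"wy":0,"wz":0,"fingers":0.45},{"tx":0,"ty":0,"tz":-0.08,"wx":0,"wy":0,"wz":0,"fingers":0.45},{"tx":0,"ty":0,"tz":-0.08,"wx":0,"wy":0,"wz":0,"fingers":0.45},{"tx":0,"ty":0,"tz":-0.08,"wx":0,"wy":0,"wz":0,"fingers":0.45},{"tx":0,"ty":0,"tz":-0.08,"wx":0,"wy":0,"wz":0,"fingers":0.45},{"tx":0,"ty":0,"tz":0,"wx":0,"wy":0,"wz":0,"fingers":0.45},{"tx":0,"ty":0,"tz":0,"wx":0,"wy":0,"wz":0,"fingers":0.45}])

```text
time_s: 19.58
position: [0.6204, 0.179, 0.1944]
tcp_rot: [179.7, -0.1, 92.1]
ft_force: [-0.0, 0.0, -0.7]
finger_gap: 0.0385
grasp_force: 0.0
```

Run:
```python
from wr import *
s,I,D,M=shot('w14'); p=s['position']; print(s['time_s'],p)
W=wpts(D,M); X,Y,Z=W[...,0],W[...,1],W[...,2]
m=(abs(X-.619)<.085)&(abs(Y-.179)<.095)&(Z>.048)&(Z<.062)
m=cv2.morphologyEx(m.astype(np.uint8),cv2.MORPH_OPEN,np.ones((5,5)))>0
P=W[m]; k=np.linalg.lstsq(np.c_[P[:,:2]-[.619,.179],np.ones(len(P))],P[:,2],rcond=None)[0]
print(m.sum(),'centre z',k[2],'slope',np.degrees(k[:2]),rect(P))
J,E=get_image('scene')
a=cv2.resize(J[190:310,200:340],None,fx=2.8,fy=2.8,interpolation=cv2.INTER_CUBIC); b=I[60:384,100:500]
c=np.zeros((336,800,3),np.uint8); c[:,:392]=a; c[:324,398:798]=b; cv2.imwrite('pics/c14.png',c[...,::-1])
```

```text
19.5833 [0.62041803 0.17900262 0.19443308]
14557 centre z 0.054272518488312084 slope [ 0.0314616  -0.04828982] (array([622.1, 178.3]), array([130.4, 153.9]), 1.91)
```

View pics/c14.png

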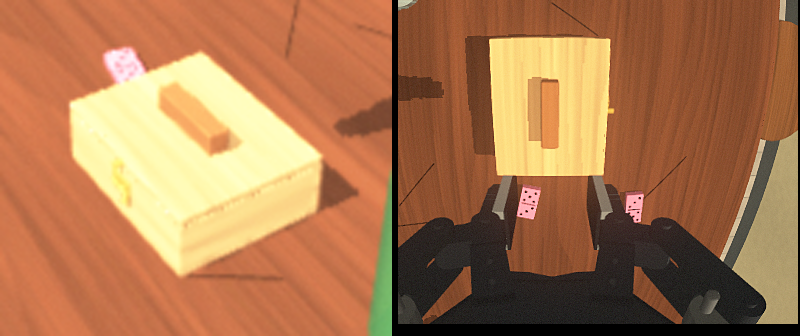

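The lid is fully home: its top is at 54.3 mm against 54 expected, and its slope is under 0.06°. The stud sits right above the hook at (120,170), and the robot is clear. I'm handing in.

```bash
python3 -c "
from rig import *
print(finish_job())"
```

```text
the job is handed in; nothing more can be done
None
```

The spare domino lies squarely on the shorter stack, both stacks are three high, and the lid is fully home and flat with its stud above the hook; I handed the job in at about 20 s of the 54 s, and it returned no verdict.

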